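# Print a shelf-edge strip for the play shop

## Task

Print a shelf-edge strip for the play shop: set every inked print block lying on the felt mat face up on the print bed, lengthwise in line along its middle between the bearers, lay the blank card strip squarely over them with an end on each bearer, and roll it with the hand roller, firmly and steadily, from the end with the stop lip to the other end without shifting the card or the blocks. Then lift the print off and lay it across the two saddles of the drying stand, and when it lies there push the timer's button fully down and let it go. Leave the blocks on the bed and the roller hung back in its rack, and do not disturb the bowl, basket and saucepan.

Things in the scene. Friction and masses are not known exactly. Their poses are not given: they have to be found in the camera images.
- bed: Print bed, fixed: plywood base 130 (x) x 304 (y) x 12 mm, origin at the centre of its underside, y = rolling direction. Two aluminium bearers 110 (x) x 22 (y) mm at y = +-121 mm, tops at z = 42 mm; beyond the +y one a stop lip (y = 137 to 147, top z = 47 mm): the stop end. Blocks stand between the bearers at z = 12 mm, their y along the bed's; thin lines at x = +-32 mm mark the strip's place.
- mat: Thin grey felt mat 200 (x) x 170 (y) mm, flat on the table, where the blocks lie at the start, 2 or 3 of the four; origin at its centre on the table.
- block_apple: Print block with an apple (a disc with a stalk), already inked: wooden body 46 (x) x 60 (y) x 26 mm with a dark rubber relief 4 mm high on top, 30 mm high in all (as high as the bearers above the bed's base); origin at the centre of its underside, z up through the printing face. About 75 g. May be absent.
- block_fish: Print block with a fish (a disc with a pointed tail), already inked: wooden body 46 (x) x 60 (y) x 26 mm with a dark rubber relief 4 mm high on top, 30 mm high in all (as high as the bearers above the bed's base); origin at the centre of its underside, z up through the printing face. About 75 g. May be absent.
- block_carrot: Print block with a carrot (a bar with a cross-bar), already inked: wooden body 46 (x) x 60 (y) x 26 mm with a dark rubber relief 4 mm high on top, 30 mm high in all (as high as the bearers above the bed's base); origin at the centre of its underside, z up through the printing face. About 75 g. May be absent.
- block_peas: Print block with peas (three small discs in a row), already inked: wooden body 46 (x) x 60 (y) x 26 mm with a dark rubber relief 4 mm high on top, 30 mm high in all (as high as the bearers above the bed's base); origin at the centre of its underside, z up through the printing face. About 75 g. May be absent.
- strip: Stiff card strip 64 (x) x 262 (y) x 5 mm, 60 g, at the start on the plinth; origin at the centre of its underside. Taken by its long edges (64 mm apart) at the middle. Laid on the bed its y is along the bed's y, its underside 42 mm above the bed's underside, its centre over the bed's.
- plinth: Light wooden plinth, fixed: base 70 x 262 x 8 mm with a bar 46 (x) x 248 (y) mm on it, top 40 mm above the table, on which the blank strip lies at the start; origin at the centre of its underside.
- drying_stand: Dark wooden drying stand, fixed: base 70 x 262 x 8 mm with two saddles 70 (x) x 16 (y) x 32 mm at y = +118 and -118 mm, tops 40 mm above the table; it carries a print by its bare ends, the print's y along the stand's y, centre over centre. Origin at the centre of its underside.
- roller: Loose hand roller, 0.37 kg: rubber drum 44 mm across, 84 long, axle along x; above it a wooden bridge board 150 (x) x 56 (y) mm (z = 50 to 64 mm) and on that an upright wooden grip 70 (x) x 26 (y) mm (z = 64 to 120 mm). Origin at the middle of the drum's lowest line, z up; it rolls along its y. Held by the grip's two broad faces, 26 mm apart along y.
- drum (a joint): Turn of the drum on its axle (rad, free running, any value).
- rack: Roller rack, fixed: base 170 (x) x 80 (y) x 8 mm, two upright cheeks 18 (x) x 70 (y) mm at x = +-66 mm, tops at z = 66 mm. The ends of the roller's bridge board rest on the cheeks, the drum hanging free: the roller's origin is then 16 mm above the rack's, centred, its x along the rack's x. Origin at the centre of its underside.
- timer (a joint): Travel of the timer's spring button: 0 up, 0.006 m fully down, which takes 5 N; it springs back.
- timer_top (a point): Centre of the top of the timer's round push button (34 mm across, white, on a grey collar) on a white box 76 x 76 x 30 mm, fixed; pushed straight down.
- bowl: Small white bowl with toy peas, 72 mm across, 35 mm high, loose; not to be disturbed. Origin at the centre of its underside.
- basket: White basket of toy vegetables, 110 (x) x 200 (y) x 70 mm, about 100 mm high with its contents, loose; not to be disturbed. Origin at the centre of its underside.
- saucepan: Toy saucepan, 116 mm across, 60 mm high, with a handle reaching 150 mm along its -y, loose; not to be disturbed. Origin at the centre of its underside.
There are look-alikes about, which are no part of the job. What is shaped like the block_peas but yellow is not meant. What is shaped like the roller but blue is not meant.

How it is judged:
By the outcome, as a careful person would: the job done as asked, in the order asked, and still so for the second after the job is handed in, with the robot touching nothing.
Of block_apple, block_fish, block_carrot, block_peas only 2 to 3 are there at a start; the rules pass over those that are not, and their reading is None.
At some moment in a run one of block_apple, block_fish, block_carrot, block_peas may be knocked a few centimetres aside while the robot is not near it.
It also fails if it takes over 210 s, if anything falls off the work surface, if the arm or the gripper's body presses on something with over 40 N, if the wrist force passes 120 N, or if a joint passes its speed limit or range.

## Robot

A 6-joint arm with a two-finger parallel gripper is mounted at the origin on the work surface. World frame = base frame: x ahead of the robot, y to its left, z up, the work surface at z = 0. Lengths are in mm, angles in rad, forces in N, time in s.
With the tool pointing down it reaches from about 350 to 975 mm from the base axis. Payload 7.1 kg.
Tool frame: the origin (TCP) lies on the front face of the gripper's body, between the roots of the fingers; the fingertips stand 80 mm ahead of it and the grasp point (between the pads) lies 61 mm ahead of it (env.tips_ahead is the distance from the TCP to the fingertips, in mm); z points along the fingers, y is the direction in which the jaws open and shut (so a half turn about z gives the same grasp; the last joint's range is limited). The gripper opens to 88 mm and grips with 3 to 60 N. Pads are 20 mm wide; open, the fingers measure 115 mm over their backs; the gripper's body (75 mm by 178 mm) begins 61 mm behind the grasp point.
Start: joints at [-1.337, 0.423, 1.63, -0, 1.089, -0.019], TCP at [156.342, -605.114, 302.675] pointing down, gripper open.
Joint ranges: [-3, 3], [-0.9, 2.11], [0.09, 2.58], [-1.31, 4.45], [0.11, 2.69], [-2.54, 2.54]. Speed limits (rad/s): [2.39, 2.39, 3.01, 3.14, 3.14, 3.14].

## Interface

Orientations are given as a unit quaternion [x, y, z, w].
In Python, from station import env, set_gripper, viewer, workorder gives the robot as it stands. Calls block until the motion is done:
- env.reach(position, orientation): joint-space move of the TCP to a pose.
- env.move_l(position, rot=None, rate=150, f_stop=None): straight line of the TCP; rot=None keeps the orientation; rate is the mean speed in mm/s. With f_stop (N) it stops when the force on the tool has changed by that much, and returns True; else False.
- env.move_joints(angles): joint-space move.
- set_gripper(opening): finger opening in mm; the grip force is fixed at half the most; returns when the fingers have stopped.
- env.hold(seconds).
- env.ik(position, orientation): joint angles nearest the present ones, or None.
- env.read_state(): the state.
- viewer.camera(name): name is "scene" or "top" or "wrist"; returns the picture (420x560x3 uint8, blue, green, red); there is no depth.
- viewer.camera_params(name): a dict with "fx", "fy", "cx", "cy" (pixels), "dist" ([k1, k2, p1, p2, k3] as OpenCV has them; the pictures are not rectified), "pose" (4x4, takes a point from camera to world coordinates); the wrist camera has in their place "tool_from_camera" (4x4, takes a point from camera to tool coordinates, whose origin is the TCP and whose axes are the flange's). Camera axes: x right, y up, looking along -z (the intrinsics and any distortion apply to the point x, -y, -z); pixel columns grow to the right and rows downward; lengths in mm; the calibration is good to about 2 mm. A picture is of the moment at which its call begins: read the wrist's pose just before it. camera_params takes no time and is no camera call.
A pose or a line that the arm cannot do raises env.IKError and nothing moves.
- workorder.sign_off(): hands the job in, once; it reports no verdict.
The state is a dict: "time_s": time; "qpos": joint angles; "dq": joint speeds; "tau": joint torques, N m; "tool_pos": TCP position; "orientation": TCP orientation; "force": force on the tool from outside, world axes, zero at the start; "wrist_torque": the same for the moment, N m; "width": finger opening in mm.
Only numpy, scipy, OpenCV 4.12 (cv2) and the standard library are available. Lean on these libraries where they do the work, as an engineer would, in place of code of your own. Each camera call takes 0.05 s, during which the arm holds its last target. There are 200 camera calls.

## Working session

There is one attempt and no reset: what is moved stays moved. The work goes in short steps, each a Python script; the robot and the scene stay as the last script left them, time stands still between calls to the robot, and variables do not carry over. Pictures are saved under pics/ and viewed, about 12 in all and at most 16, crops included, and the job is handed in when it is done.

```bash
ls; mkdir -p pics; python3 - <<'E'
from station import env, set_gripper, viewer, workorder
import cv2,json
for n in ("scene","top"):
    cv2.imwrite(f"pics/{n}0.png",cv2.resize(viewer.camera(n),(800,600),interpolation=cv2.INTER_CUBIC))
    p=viewer.camera_params(n); print(n,{k:(v.tolist() if hasattr(v,'tolist') else v) for k,v in p.items()})
p=viewer.camera_params("wrist");print(p)
s=env.read_state();print(s)
E
```

```text
pics
scene {'fx': 411.3000241127219, 'fy': 411.3000241127219, 'cx': 282.0309434466078, 'cy': 201.3469700374813, 'dist': [-0.07648092281749666, 0.0, 0.0, 0.0, 0.0], 'pose': [[0.6951952044702249, -0.48245560076169863, 0.5328604141567196, 1023.6814439145743], [0.7188183894554717, 0.46859405500948054, -0.5135364978172572, -441.17427314559995], [-0.0019366626562449508, 0.7400379753117, 0.6725622978091439, 715.4183591981101], [0.0, 0.0, 0.0, 1.0]]}
top {'fx': 385.0737561356622, 'fy': 385.0737561356622, 'cx': 285.6143745868487, 'cy': 205.51359268544215, 'dist': [-0.04646153782639806, 0.0, 0.0, 0.0, 0.0], 'pose': [[0.011461324755388197, 0.9948640627213065, -0.10056905458692557, 406.7947481731915], [-0.9994464820710592, 0.014538918009083818, 0.029922388589637704, 80.74257572706773], [0.031230874317503043, 0.10017043759903235, 0.9944800228866253, 938.3737679088897], [0.0, 0.0, 0.0, 1.0]]}
{'fx': 343.27400701441974, 'fy': 343.27400701441974, 'cx': 276.3471490158194, 'cy': 205.15682160078075, 'dist': array([-0.03080426,  0.        ,  0.        ,  0.        ,  0.        ]), 'tool_from_camera': ar
[... 313 characters left out ...]
        1.00000000e+00]])}
{'time_s': 0.1, 'qpos': array([-1.33701720e+00,  4.23750137e-01,  1.63061429e+00,  1.42058905e-05,
        1.08862942e+00, -1.89835740e-02]), 'dq': array([-0.00032175, -0.00138613, -0.00174094,  0.00120778, -0.00103221,
        0.00092817]), 'tau': array([-5.62761470e-04, -5.45611310e+01, -2.74324536e+01,  6.45053596e-02,
        1.87896041e-02, -2.79119575e-05]), 'tool_pos': array([ 156.24423372, -604.73924615,  301.98800422]), 'orientation': array([ 9.92024673e-01,  1.26041884e-01, -6.88432540e-05, -6.97233419e-04]), 'force': array([-0.35171538,  0.44679582,  0.68912204]), 'wrist_torque': array([ 0.04692205,  0.05588222, -0.00797005]), 'width': 87.84619318344049}
```

View pics/top0.png

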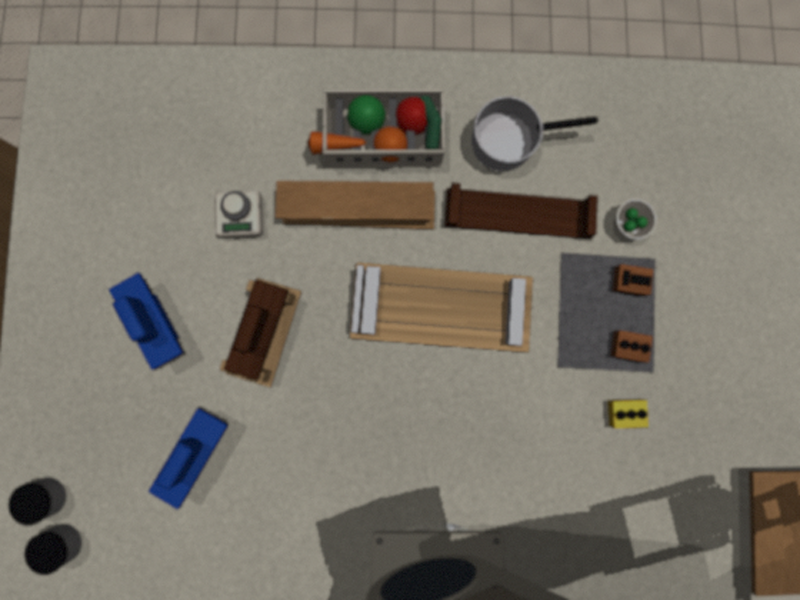

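View pics/scene0.png

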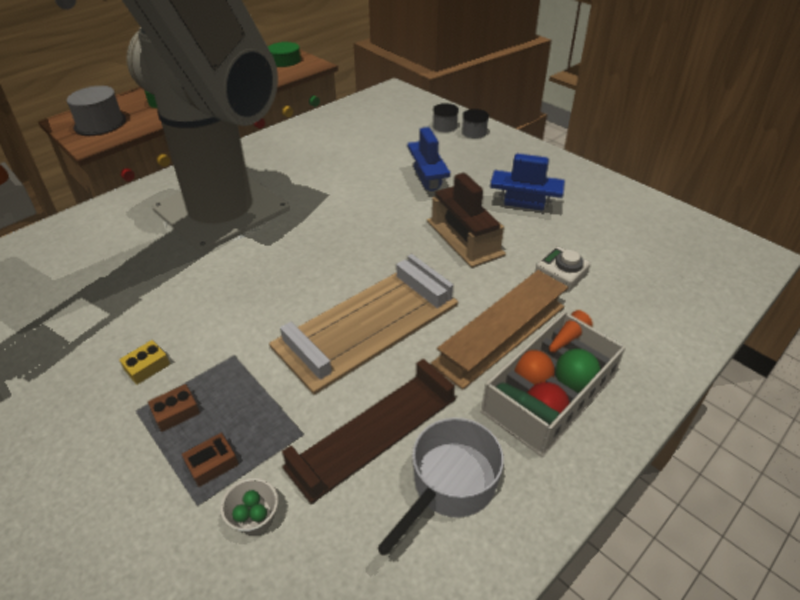

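Pictures so far: 2. The top view shows two blocks on the mat, carrot (635,280) and peas (633,346). The yellow peas block (630,414) is off the mat and is a look-alike. The brown roller sits in its rack at (260,330). The two blue ones at (147,322) and (190,458) are look-alikes. The bed is at (440,307) with its lip on the left, the plinth and strip at (355,203), the stand at (520,212) and the timer at (236,210).

```bash
cat > h.py <<'E'
from station import env, set_gripper, viewer, workorder
import cv2, numpy as np
from scipy.spatial.transform import Rotation as R
F=np.diag([1,-1,-1.])
def cam(name,st=None):
    p=viewer.camera_params(name)
    if name=="wrist":
        T=np.eye(4);T[:3,:3]=R.from_quat(st["orientation"]).as_matrix();T[:3,3]=st["tool_pos"]
        P=T@p["tool_from_camera"]
    else: P=np.array(p["pose"])
    K=np.array([[p["fx"],0,p["cx"]],[0,p["fy"],p["cy"]],[0,0,1]])
    return K,np.array(p["dist"]),P
def ray(c,uv,z):
    K,d,P=c
    n=cv2.undistortPoints(np.array(uv,float).reshape(-1,1,2),K,d).reshape(-1,2)
    v=(P[:3,:3]@F@np.c_[n,np.ones(len(n))].T).T
    s=(z-P[2,3])/v[:,2]
    return (P[:3,3]+v*s[:,None])[:,:2]
def proj(c,X):
    K,d,P=c
    Rw=(P[:3,:3]@F).T; t=-Rw@P[:3,3]
    return cv2.projectPoints(np.array(X,float).reshape(-1,1,3),cv2.Rodrigues(Rw)[0],t,K,d)[0].reshape(-1,2)
def shot(name="wrist"):
    st=env.read_state(); return viewer.camera(name),cam(name,st)
def ortho(img,c,z,x0,x1,y0,y1,s=2):
    """up = +x, left = +y; row=(x1-x)*s, col=(y1-y)*s"""
    rows=int((x1-x0)*s);cols=int((y1-y0)*s)
    r,q=np.mgrid[0:rows,0:cols]
    X=np.stack([x1-r/s,y1-q/s,np.full(r.shape,float(z))],-1).reshape(-1,3)
    m=proj(c,X).reshape(rows,cols,2).astype(np.float32)
    return cv2.remap(img,m[...,0],m[...,1],cv2.INTER_CUBIC)
def grid(im,x0,x1,y0,y1,s,step=50):
    im=im.copy()
    for x in range(int(np.ceil(x0/step)*step),int(x1),step):
        r=int((x1-x)*s);cv2.line(im,(0,r),(8,r),(0,255,255),1);cv2.putText(im,str(x),(10,r+4),0,.4,(0,255,255),1)
    for y in range(int(np.ceil(y0/step)*step),int(y1),step):
        q=int((y1-y)*s);cv2.line(im,(q,0),(q,8),(0,255,255),1);cv2.putText(im,str(y),(q-12,20),0,.4,(0,255,255),1)
    return im
def quat(yaw):
    """tool down, jaw-opening direction (tool y) at angle yaw in world xy (mod pi)"""
    y=np.array([np.cos(yaw),np.sin(yaw),0]);z=np.array([0,0,-1.]);x=np.cross(y,z)
    return R.from_matrix(np.c_[x,y,z]).as_quat()
E
python3 - <<'E'
from h import *
c=cam("top")
for n,uv,z in [("carrot",(635,280),30),("peas",(633,346),30),("yellow",(630,414),30),("bed",(442,307),12),("strip",(355,203),43),("stand",(521,212),30),("timer",(236,207),40),("roller",(260,330),60),("mat",(606,312),1),("basket",(383,128),50),("pan",(508,133),50),("bowl",(635,220),35)]:
    print(n,ray(c,np.array([uv])*.7,z).round(),)
for f in (0,np.pi):
  for x,y in [(480,-170),(450,80),(650,70),(450,300)]:
    q=env.ik([x,y,300],quat(f)); print(f,x,y,None if q is None else np.round(q,2))
E
```

```text
carrot [[ 528. -332.]]
peas [[ 416. -326.]]
yellow [[ 303. -318.]]
bed [[479.  -5.]]
strip [[647. 144.]]
stand [[ 641. -137.]]
timer [[638. 341.]]
roller [[434. 289.]]
mat [[ 474. -292.]]
basket [[776.  99.]]
pan [[ 772. -112.]]
bowl [[ 630. -334.]]
0 480 -170 [-0.36  0.26  1.89 -0.    1.   -0.36]
0 450 80 [ 0.15  0.18  1.99 -0.    0.97  0.15]
0 650 70 [ 0.09  0.47  1.56 -0.    1.11  0.09]
0 450 300 [ 0.57  0.3   1.82 -0.    1.02  0.57]
3.141592653589793 480 -170 None
3.141592653589793 450 80 None
3.141592653589793 650 70 None
3.141592653589793 450 300 None
```

```bash
cat > views.py <<'E'
from h import *
import pickle
V={}
for n,p in dict(mat=(470,-310,270),stand=(640,-137,270),bed=(480,-5,290),rack=(440,295,290),strip=(640,144,270),timer=(620,325,270)).items():
    env.reach(list(p),quat(np.pi/2)); env.hold(.3)
    V[n]=shot()
pickle.dump(V,open("V.pkl","wb"))
print(env.read_state()["time_s"])
E
python3 views.py; python3 - <<'E'
from h import *;import pickle
V=pickle.load(open("V.pkl","rb"))
def o(n,z,*b,s=2): return grid(ortho(*V[n],z,*b,s),*b,s)
cv2.imwrite("pics/bed1.png",o("bed",42,380,570,-190,180,s=2.1))
cv2.imwrite("pics/mat1.png",o("mat",30,370,590,-410,-190,s=2.7))
a=o("strip",45,590,710,0,330-40,s=2.7);b=o("stand",40,590,700,-285,5,s=2.7)
cv2.imwrite("pics/ss1.png",np.vstack([a,b]))
a=o("rack",66,330,530,190,390,s=2);b=o("timer",45,590,690,290,390,s=4)
cv2.imwrite("pics/rt1.png",np.hstack([a,b]))
E
```

```text
8.775
```

View pics/bed1.png

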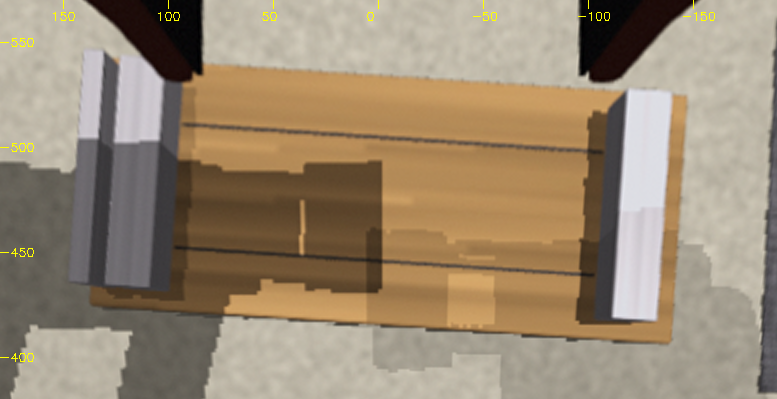

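View pics/mat1.png

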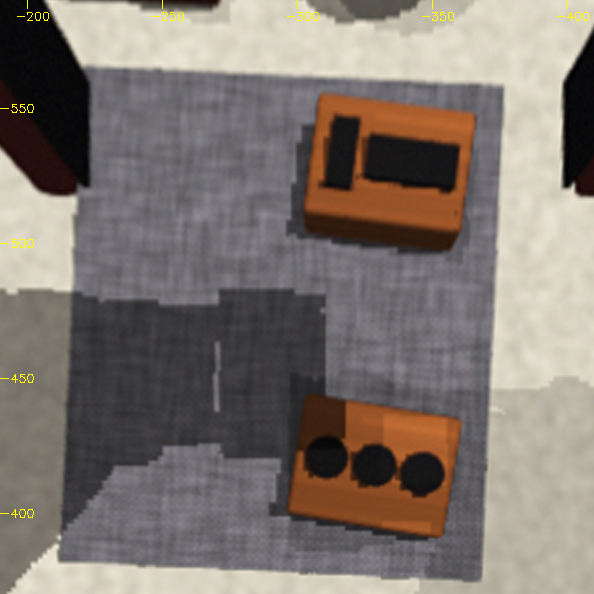

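View pics/ss1.png

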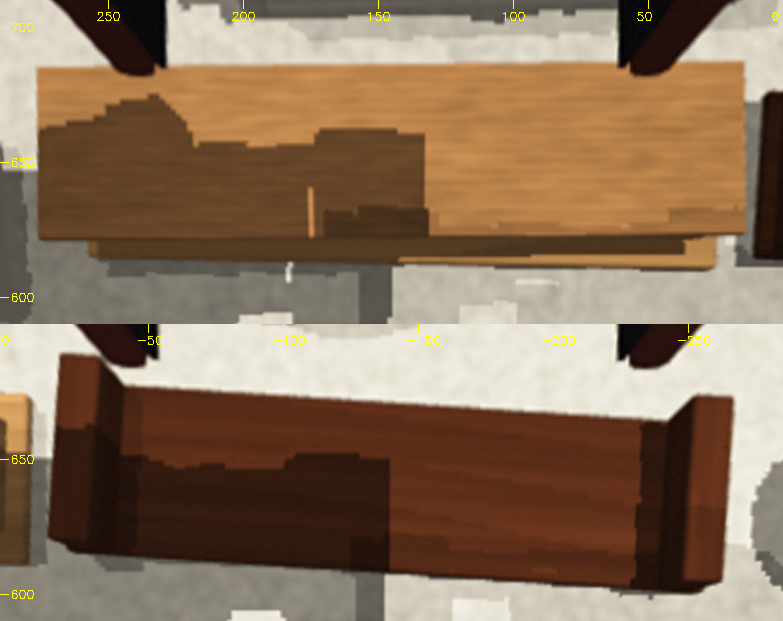

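View pics/rt1.png

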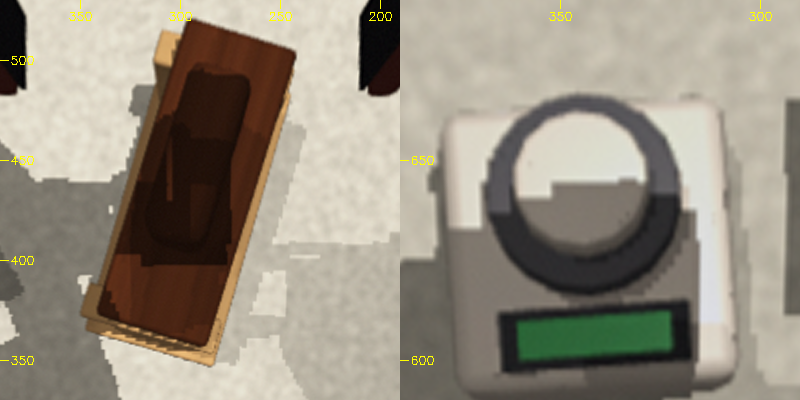

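Pictures: 6. Read from the orthos:

| Item | Position (x, y) | Yaw |
|---|---|---|
| Bed | (480.2, -4.9) | -0.0635 |
| Carrot | (531.4, -334.4) | -0.123 |
| Peas | (417.7, -329.0) | -0.153 |
| Strip | (654.1, 145.2) | +0.010 |
| Stand | (646.5, -139.8) | -0.065 |
| Roller | (435.7, 291.9) | x-axis -0.291 |
| Button | (645, 345) | – |

The mat1 crop confirms the choice: both blocks are orange wood on the mat, peas with three discs and carrot with a bar and cross-bar. I'll move the peas first, checking for a knocked block before each pick.

```bash
cat >> h.py <<'E'
BED=(np.array([480.2,-4.9]),-0.0635)
def onbed(x,y):
    c,s=np.cos(BED[1]),np.sin(BED[1]); return BED[0]+np.array([c*x-s*y,s*x+c*y])
def F_(): return env.read_state()["force"].round(1)
def changed(c,xy,r=45):
    """same view pose as V.pkl 'mat': pixel difference around xy"""
    import pickle
    a,ca=pickle.load(open("V.pkl","rb"))["mat"]; b=c[0]
    u,v=proj(ca,[[*xy,28]])[0].astype(int); s=np.s_[max(v-r,0):v+r,max(u-r,0):u+r]
    return float((cv2.absdiff(a[s],b[s]).max(2)>40).mean())
def pick_block(xy,yaw,by):
    env.reach([*xy,190],quat(yaw)); set_gripper(66)
    env.move_l([*xy,85],rate=120); set_gripper(35); w=env.read_state()["width"]
    env.move_l([*xy,170],rate=150)
    p=onbed(0,by); env.reach([*p,170],quat(BED[1]))
    env.move_l([*p,103],rate=120); hit=env.move_l([*p,92],rate=15,f_stop=4)
    z=env.read_state()["tool_pos"]; env.hold(.2); set_gripper(66); env.move_l([*p,190],rate=200)
    print("w",w,"hit",hit,z.round(1),"t",env.read_state()["time_s"])
E
python3 - <<'E'
from h import *
P={"peas":(417.7,-329.0),"carrot":(531.4,-334.4)}
env.reach([470,-310,270],quat(np.pi/2)); env.hold(.3)
s=shot(); print({k:changed(s,v) for k,v in P.items()})
if changed(s,P["peas"])<.05: pick_block(P["peas"],-.153,-45)
env.reach([470,-310,270],quat(np.pi/2)); set_gripper(88); env.hold(.3)
s=shot(); d=changed(s,P["carrot"]); print(d)
cv2.imwrite("pics/mat2.png",s[0])
if d<.05: pick_block(P["carrot"],-.123,45)
env.reach([480,-5,290],quat(np.pi/2)); set_gripper(88); env.hold(.3)
s=shot(); b=(380,570,-190,180); cv2.imwrite("pics/bed2.png",grid(ortho(*s,42,*b,2.1),*b,2.1))
E
```

```text
{'peas': 0.026296296296296297, 'carrot': 0.027530864197530865}
w 45.716883007438696 hit True [477.6 -49.8  97.3] t 19.2833
0.01
w 45.921773246429126 hit True [483.3  40.1  97.4] t 30.2167
```

View pics/bed2.png

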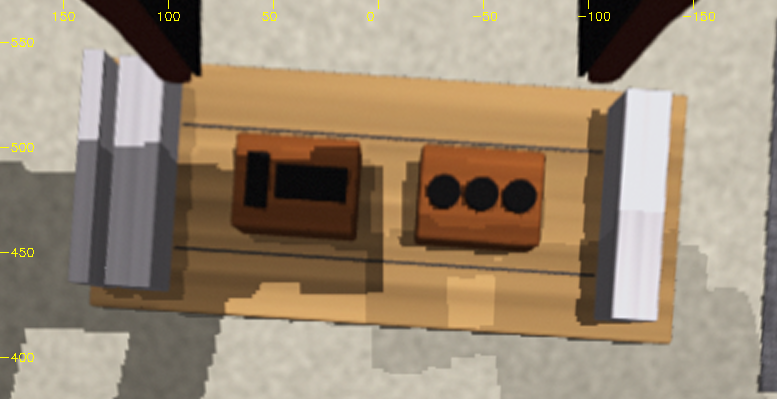

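Picture 7: the peas discs are centred at about (480,194), which is world (477.6,-48.6). The carrot bar is at row 183, x=482.9. Both are in line to within about 1 mm. Next I'll lay the strip.

```bash
python3 - <<'E'
from h import *
env.reach([654.1,145.2,210],quat(.010)); set_gripper(78)
hit=env.move_l([654.1,145.2,113],rate=100,f_stop=8)
print(hit,env.read_state()["tool_pos"].round(1))
if not hit:
    set_gripper(55); print("w",env.read_state()["width"])
    env.move_l([654.1,145.2,220],rate=120); print(env.read_state()["width"])
    p=BED[0]; env.reach([*p,220],quat(BED[1]))
    env.move_l([*p,121],rate=80); hit=env.move_l([*p,112],rate=12,f_stop=4)
    print(hit,env.read_state()["tool_pos"].round(1),env.read_state()["time_s"])
    env.hold(.2); set_gripper(80); env.move_l([*p,200],rate=120)
    env.reach([480,-5,290],quat(np.pi/2)); set_gripper(88); env.hold(.3)
    s=shot(); b=(380,570,-190,180); cv2.imwrite("pics/bed3.png",grid(ortho(*s,47,*b,2.1),*b,2.1))
E
```

```text
False [654.6 145.3 113.7]
w 63.70538215517718
63.54770970328098
True [480.3  -4.9 115.6] 39.9917
```

View pics/bed3.png

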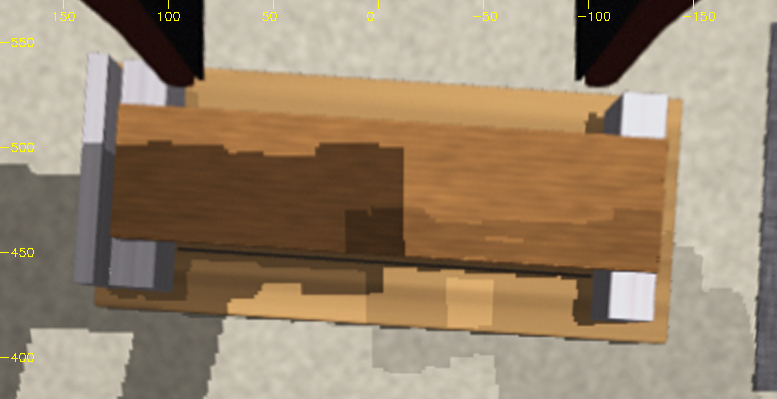

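Picture 8: the strip corners are (117,104), (667,137), (657,271) and (111,237). Its centre is (481.0,-4.8) and yaw about -0.061, so it lies square and on both bearers. Next is the roller.

```bash
python3 - <<'E'
from h import *
import pickle
r=[435.7,291.9]
env.reach([440,295,290],quat(np.pi/2)); env.hold(.3)
s=shot(); a=pickle.load(open("V.pkl","rb"))["rack"][0]; print("rack diff",(cv2.absdiff(a,s[0]).max(2)>40).mean())
env.reach([*r,260],quat(np.pi/2-.291)); set_gripper(60); f0=F_()
hit=env.move_l([*r,175],rate=80,f_stop=8); print(hit,env.read_state()["tool_pos"].round(1),env.read_state()["qpos"].round(2))
if not hit:
    set_gripper(15); print("w",env.read_state()["width"])
    env.move_l([*r,280],rate=100); env.hold(.3); print("w",env.read_state()["width"],f0,F_())
    q=onbed(0,123); env.reach([*q,280],quat(np.pi/2+BED[1])); env.hold(.3)
    cv2.imwrite("pics/scene4.png",cv2.resize(viewer.camera("scene"),(800,600)))
    print(F_(),env.read_state()["tool_pos"].round(1),env.read_state()["time_s"])
E
```

```text
rack diff 0.025289115646258502
False [436.  292.1 175.5] [ 0.57  0.47  1.93 -0.    0.74 -0.71]
w 25.841762034608564
w 25.727198593563724 [-0.3 -0.6  1. ] [-0.  -1.2 -4.3]
[-0.2 -0.5 -4.8] [487.8 118.7 280. ] 50.6667
```

View pics/scene4.png

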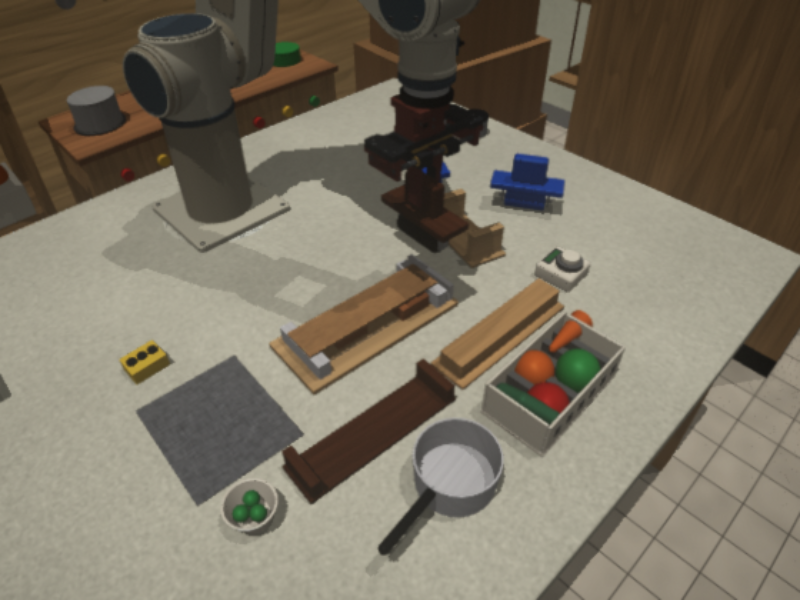

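Picture 9: the roller hangs upright in the gripper. However, a block seems to peek out from under the strip near the lip end at (413,303). I'll crop it with the predicted outlines drawn on.

```bash
python3 - <<'E'
from h import *
im,c=shot("scene"); k=5; u0,v0=180,175
def bx(y):
    return [[*onbed(sx*23,y+sy*30),z] for z in (12,38) for sx,sy in ((1,1),(1,-1),(-1,-1),(-1,1))]
cr=cv2.resize(im[v0:v0+110,u0:u0+150],None,fx=k,fy=k,interpolation=cv2.INTER_CUBIC)
for y,col in ((45,(0,255,0)),(-45,(255,0,0))):
    p=((proj(c,bx(y))-[u0,v0]+.5)*k).astype(int)
    for q in (p[:4],p[4:]): cv2.polylines(cr,[q],True,col,1)
cv2.imwrite("pics/crop5.png",cr)
E
```

```text
(no output)
```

View pics/crop5.png

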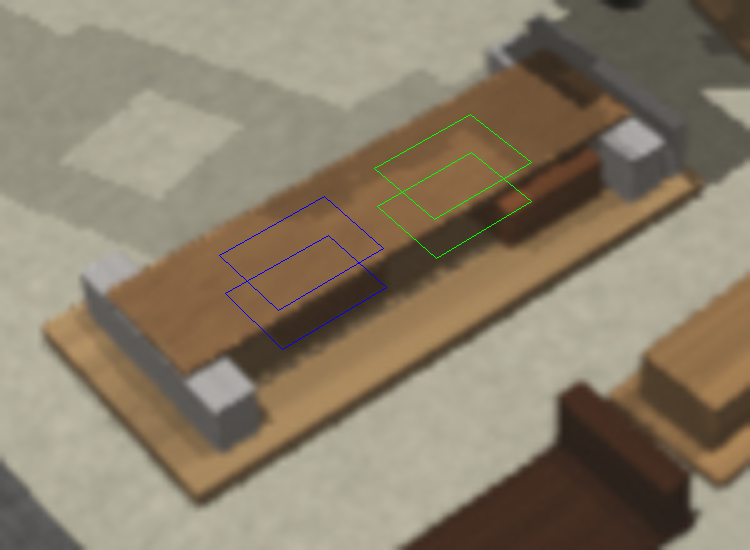

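Picture 10: the carrot was knocked towards the lip and outwards; its green outline is empty. Peas is in place. I'll rack the roller, put the strip back on the plinth, and reset the carrot.

```bash
cat >> h.py <<'E'
RK=[435.7,291.9]
def rack():
    env.reach([*RK,280],quat(np.pi/2-.291)); env.move_l([*RK,181],rate=90)
    hit=env.move_l([*RK,172],rate=12,f_stop=3); print("rack",hit,env.read_state()["tool_pos"].round(1))
    set_gripper(60); env.move_l([*RK,270],rate=120)
def take_roller():
    env.reach([*RK,260],quat(np.pi/2-.291)); set_gripper(60)
    hit=env.move_l([*RK,175],rate=90,f_stop=8); assert not hit
    set_gripper(15); print("w",env.read_state()["width"]); env.move_l([*RK,280],rate=100)
def strip_move(a,ya,za,b,yb,zb):
    """TCP z heights za, zb of grasp and expected landing"""
    env.reach([*a,210],quat(ya)); set_gripper(78)
    hit=env.move_l([*a,za],rate=90,f_stop=8); assert not hit
    set_gripper(55); print("w",env.read_state()["width"])
    env.move_l([*a,220],rate=120); env.reach([*b,220],quat(yb))
    env.move_l([*b,zb+5],rate=80); hit=env.move_l([*b,zb-3],rate=12,f_stop=4)
    print(hit,env.read_state()["tool_pos"].round(1)); env.hold(.2); set_gripper(80); env.move_l([*b,210],rate=120)
E
python3 - <<'E'
from h import *
rack()
strip_move(BED[0],BED[1],115,[654.1,145.2],.010,113)
env.reach([480,-5,290],quat(np.pi/2)); set_gripper(88); env.hold(.3)
s=shot(); b=(380,570,-190,180); cv2.imwrite("pics/bed6.png",grid(ortho(*s,38,*b,2.1),*b,2.1)); print(s[1][2][:3,3],env.read_state()["time_s"])
E
```

```text
rack True [435.7 292.  175. ]
w 63.315560921830254
True [654.2 145.2 113.4]
[410.29648272  -4.93985588 372.78563762] 65.9667
```

View pics/bed6.png

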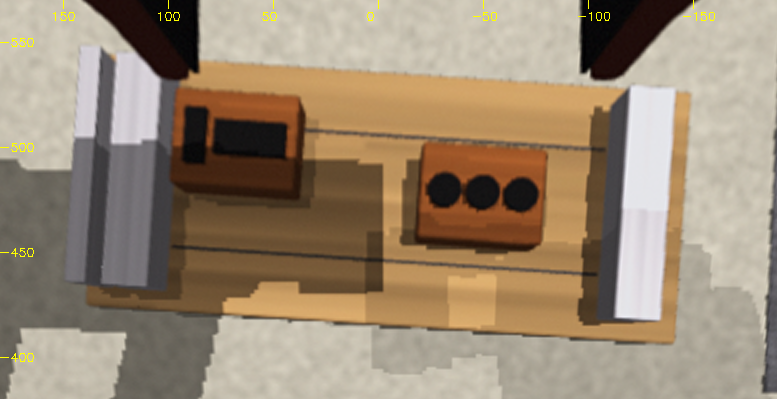

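Picture 11: relative to its earlier placing, the carrot has moved by (+20.5,+28.5) mm to about (503.8,68.6), with yaw about -0.065. Peas hasn't moved.

```bash
python3 - <<'E'
from h import *
a=[503.8,68.6]; p=onbed(0,45)
env.reach([*a,190],quat(-.065)); set_gripper(66)
hit=env.move_l([*a,96],rate=100,f_stop=8); print(hit)
set_gripper(35); print(env.read_state()["width"])
env.move_l([*a,125],rate=100); env.move_l([*p,125],rot=quat(BED[1]),rate=80)
env.move_l([*p,101],rate=80); print(env.move_l([*p,93],rate=12,f_stop=4),env.read_state()["tool_pos"].round(1))
env.hold(.2); set_gripper(66); env.move_l([*p,190],rate=180)
env.reach([480,-5,290],quat(np.pi/2)); set_gripper(88); env.hold(.3)
s=shot(); b=(380,570,-190,180); cv2.imwrite("pics/bed7.png",grid(ortho(*s,42,*b,2.1),*b,2.1))
A=cv2.imread("pics/bed2.png");B=cv2.imread("pics/bed7.png");d=cv2.absdiff(A,B).max(2)[120:250,200:570]>40
print("diff vs bed2",d.mean(),env.read_state()["time_s"])
E
```

```text
False
45.475965428994364
True [483.3  40.   96.3]
diff vs bed2 0.0 75.4167
```

The image matches the earlier good placement (diff 0), so I'll lay the strip and take the roller.

```bash
python3 - <<'E'
from h import *
strip_move([654.1,145.2],.010,113,BED[0],BED[1],115)
env.reach([480,-5,290],quat(np.pi/2)); set_gripper(88); env.hold(.3)
s=shot(); b=(380,570,-190,180); cv2.imwrite("pics/bed8.png",grid(ortho(*s,47,*b,2.1),*b,2.1))
d=cv2.absdiff(cv2.imread("pics/bed3.png"),cv2.imread("pics/bed8.png")).max(2)>40
print("diff vs bed3",d[90:330,70:690].mean())
take_roller()
q=onbed(0,123); env.reach([*q,260],quat(np.pi/2+BED[1])); env.hold(.2)
im=viewer.camera("scene"); c8=cv2.resize(im[175:285,180:330],None,fx=5,fy=5,interpolation=cv2.INTER_CUBIC)
cv2.imwrite("pics/crop8.png",c8)
env.move_l([*q,212],rate=60); env.hold(.3); print("f free",F_())
for fs in (5,8,8):
    h=env.move_l([*q,198],rate=6,f_stop=fs); st=env.read_state(); print(h,st["tool_pos"].round(2),F_(),st["width"])
    if not h: break
env.hold(.3); print(F_())
env.move_l([*q,225],rate=60); env.hold(.2); print(F_(),env.read_state()["time_s"])
E
```

```text
w 63.59427918219729
True [480.3  -4.9 115.3]
diff vs bed3 0.0001478494623655914
w 25.49571614124452
f free [-0.4  0.2 -3.3]
True [488.04 117.89 206.03] [-0.1 -0.   5.1] 25.901469460891445
True [488.08 117.92 206.03] [-0.6  0.1  4.9] 25.775035236355105
True [488.1  117.97 206.01] [-1.1  0.1  5.9] 25.726736635138664
[-1.4  0.3  4.9]
[-0.1 -0.  -4.2] 96.475
```

View pics/crop8.png

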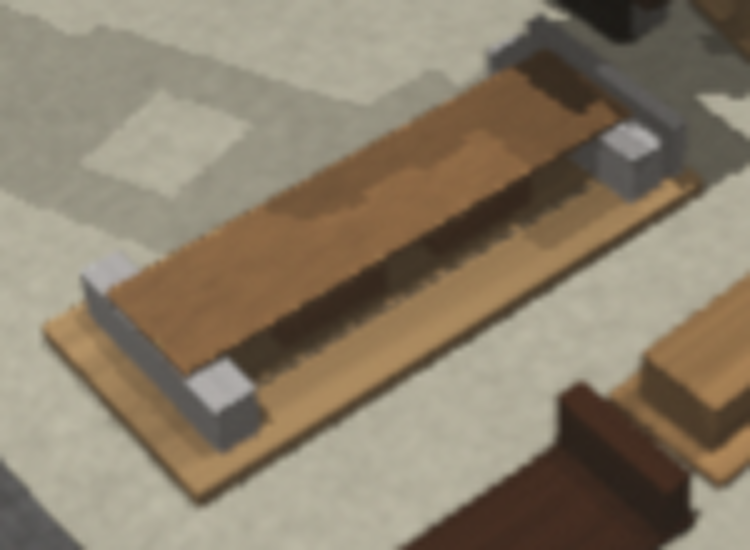

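Picture 12: both blocks are under the strip in their places. Next I'll press in small steps and roll, adjusting the depth from the measured force.

```bash
python3 - <<'E'
from h import *
rot=quat(np.pi/2+BED[1]); T=19.; zs=[];fs=[]
q=onbed(0,123); env.move_l([*q,207],rot=rot,rate=40)
z=206.
while z>198:
    env.move_l([*q,z],rot=rot,rate=10); env.hold(.1); f=env.read_state()["force"][2]; zs.append(z);fs.append(f)
    if f>T-2: break
    z-=.4 if f<8 else .25
k=abs((fs[-1]-fs[max(0,len(fs)-4)])/(zs[-1]-zs[max(0,len(zs)-4)])) if len(zs)>1 else 10
print(list(zip(np.round(zs,2),np.round(fs,1))),"k",k)
if 15<f<30:
    for y in np.linspace(123,-123,13)[1:]:
        env.move_l([*onbed(0,y),z],rot=rot,rate=50)
        st=env.read_state(); f=st["force"]; print(round(y),round(z,2),f.round(1),round(st["width"],1))
        z+=float(np.clip(.6*(f[2]-T)/max(k,4),-.6,.6))
p=onbed(0,-123); env.move_l([*p,270],rot=rot,rate=80); print(F_(),env.read_state()["time_s"])
E
```

```text
[(np.float64(206.0), np.float64(-1.8)), (np.float64(205.6), np.float64(6.3)), (np.float64(205.2), np.float64(10.2)), (np.float64(204.95), np.float64(12.1)), (np.float64(204.7), np.float64(14.2)), (np.float64(204.45), np.float64(17.7))] k 9.935235860850062
102 204.45 [-6.3  0.5 17.7] 26.2
82 204.37 [-6.  -0.  19.3] 26.1
62 204.39 [-5.1  0.1 19.5] 25.8
41 204.42 [-6.8 -0.1 19.7] 25.9
20 204.46 [-5.2  0.1 19.3] 26.0
0 204.47 [-5.6 -0.6 20.9] 25.9
-20 204.59 [-5.3  0.4 18.5] 26.0
-41 204.55 [-5.4  0.5 17.6] 25.7
-62 204.47 [-5.9 -0.5 19. ] 25.6
-82 204.47 [-4.8 -0.1 18.3] 25.6
-102 204.43 [-6.1 -0.  19.5] 25.9
-123 204.45 [-5.9 -0.1 18.6] 26.1
[ 0.   0.1 -3.9] 106.8417
```

The force held steady at about 22 N of contact. I'll rack the roller and check whether the card moved.

```bash
python3 - <<'E'
from h import *
rack()
env.reach([480,-5,290],quat(np.pi/2)); set_gripper(88); env.hold(.3)
s=shot(); b=(380,570,-190,180); cv2.imwrite("pics/bed9.png",grid(ortho(*s,47,*b,2.1),*b,2.1))
d=cv2.absdiff(cv2.imread("pics/bed3.png"),cv2.imread("pics/bed9.png")).max(2)>40
print("diff vs bed3",d[90:330,70:690].mean(),env.read_state()["time_s"])
E
```

```text
rack True [435.7 291.9 175.1]
diff vs bed3 0.0007526881720430108 113.975
```

View pics/bed9.png

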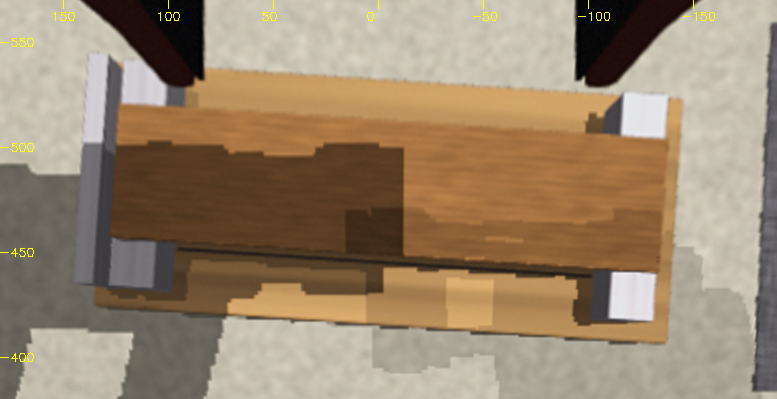

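Picture 13: the strip hasn't moved (diff 0.0008). Next I'll lift the print onto the stand.

```bash
python3 - <<'E'
from h import *
strip_move(BED[0],BED[1],115,[646.5,-139.8],-.065,113)
env.reach([560,-100,330],quat(np.pi/2)); set_gripper(88); env.hold(.4)
s=shot(); b=(400,700,-290,120); cv2.imwrite("pics/st10.png",grid(ortho(*s,45,*b,1.9),*b,1.9))
print(env.read_state()["time_s"])
E
```

```text
w 63.606787413893834
True [ 646.6 -139.8  113.4]
125.0917
```

View pics/st10.png

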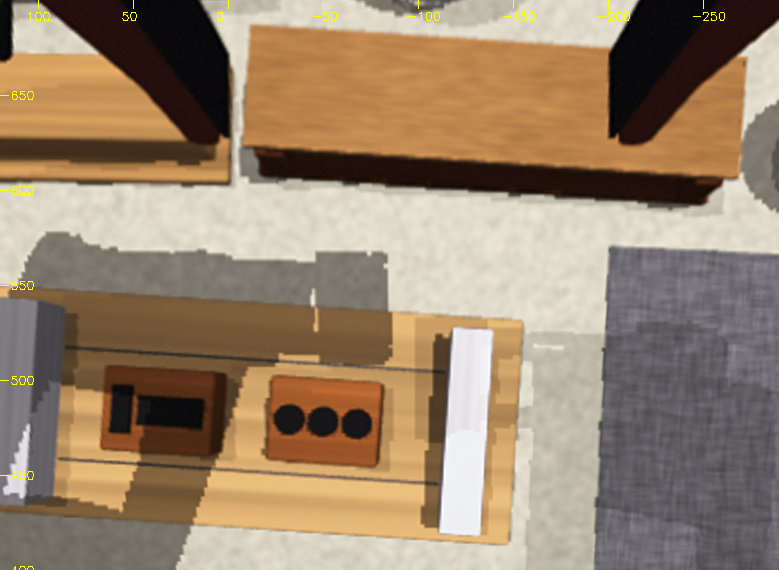

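Picture 14: the print lies on the stand, centre about (646.3,-140), yaw -0.065, and both blocks are still in line on the bed. Next is the timer.

```bash
python3 - <<'E'
from h import *
b=[645.,345.]; q=quat(.2)
env.reach([*b,200],q); set_gripper(0); env.move_l([*b,140],rate=80); env.hold(.3); f0=F_()[2]; print(f0)
z=132.; tr=[]
while z>105:
    env.move_l([*b,z],rate=15); env.hold(.05); f=env.read_state()["force"][2]-f0; tr.append((z,round(f,1)))
    if f>14: break
    z-=1
print(tr[-12:]); env.hold(.5); print(F_(),env.read_state()["tool_pos"].round(1))
env.move_l([*b,200],rate=80); env.reach([400,150,350],quat(.2)); env.hold(.3)
print(env.read_state()["time_s"])
im=viewer.camera("scene"); cv2.imwrite("pics/end.png",cv2.resize(im,(800,600)))
E
```

```text
0.2
[(132.0, np.float64(1.8)), (131.0, np.float64(1.9)), (130.0, np.float64(3.0)), (129.0, np.float64(3.2)), (128.0, np.float64(4.0)), (127.0, np.float64(3.7)), (126.0, np.float64(7.1)), (125.0, np.float64(12.7)), (124.0, np.float64(17.7))]
[-5.4 -3.  17.9] [645.2 345.1 126.1]
135.75
```

View pics/end.png

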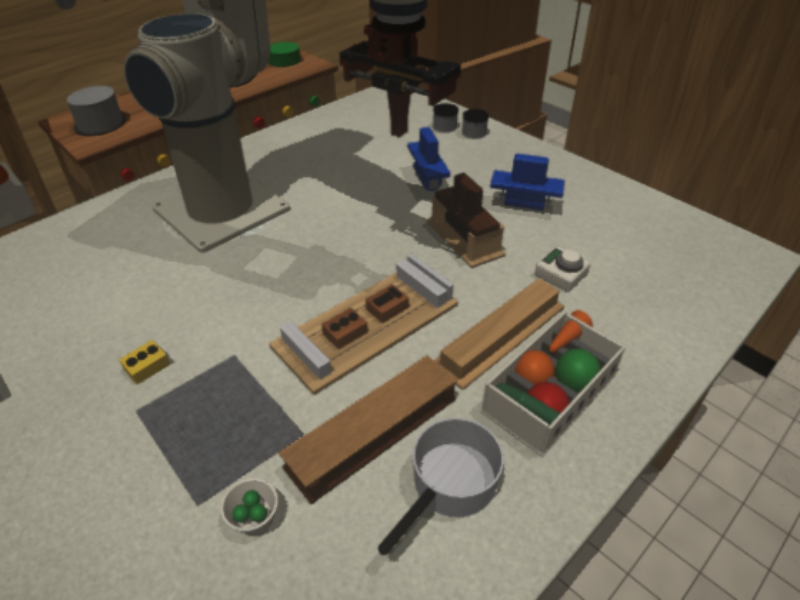

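Picture 15: the print is on the stand, the blocks are on the bed, the roller is in its rack, and the bowl, basket and pan are where they were. The button force rose gently and then stiffened to 17.7 N, so it bottomed out.

```bash
python3 -c "
from h import *
env.hold(.3); print(workorder.sign_off())"
```

```text
the job is handed in; nothing more can be done
None
```

The strip is printed, lying on the drying stand, and the job is handed in at about 136 s of the 210 s allowed. `sign_off` reports no verdict.

- **Blocks:** I set the peas and carrot blocks face up in line on the bed. The yellow peas block stayed where it was.
- **Knocked block:** After I first laid the card, the carrot turned out to have been knocked a few centimetres aside. I racked the roller, put the strip back on the plinth, reset the carrot and laid the strip again. Both matched the first good placement in the camera images.
- **Rolling:** I rolled once from the lip end to the other end at about 22 N contact force, staying within about ±2 N, with a steady sideways force of about 6 N. The pictures showed no shift of the card, and the blocks were still in place when the print came off.
- **Print on the stand:** It lies centred on the two saddles to within about 1 mm.
- **Timer:** I pushed the button until it bottomed out, at about 18 N, then let it go. I judged full travel from the force alone and did not read the button's travel.
- **End state:** The last picture shows the roller in its rack, and the bowl, basket and saucepan where they were. No check failed or disagreed.

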